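# Probe the sleeves and take out the blind one

### The arm

A 6-joint arm with a two-finger parallel gripper is mounted at the origin on the work surface. World frame = base frame: x ahead of the robot, y to its left, z up, the work surface at z = 0. Lengths are in m, angles in rad, forces in N, time in s.
With the tool pointing down it reaches from about 0.35 to 0.725 m from the base axis. Payload 6 kg.
Tool frame: the origin (TCP) lies at the very end of the fingers, on their centre line; the grasp point (between the pads) lies 19 mm behind it; z points along the fingers, y is the line along which they close (so a half turn about z gives the same grasp; the last joint's range is limited). The gripper opens to 85 mm and grips with 20 to 120 N. Pads are 22 mm wide; open, the fingers measure 114 mm over their backs; the gripper's body (76 mm by 85 mm) begins 54 mm behind the grasp point. The pads swing forward as they close: fully open they stand 13 mm farther back than shut.
Start: joints at [1.678, 0.04, 0.085, 0, -1.615, -0.334], TCP at [0.135, 0.585, 0.231] pointing down, gripper open.
Joint ranges: [-2.56, 2.56], [-1.29, 2.01], [-1.08, 1.49], [-3.29, 1.98], [-2.81, -0.18], [-2.99, 2.99]. Speed limits (rad/s): [2.57, 2.57, 3.01, 3.14, 3.14, 3.14].

### API

Orientations are given as a unit quaternion [w, x, y, z].
In Python, from plant import bot gives the robot as it stands. The module is installed in compiled form; this text tells all that it offers.
- The arm moves only by the tool arm_command, never from a script. Its argument "targets" is a list of rows, each a list of 3 entries, a list of its own where there are three numbers: the shift along the tool's x, y, z normalised to -1 to 1, where 1 is 75 cm, then the turn, a rotation vector about the tool's x, y, z normalised to -1 to 1, where 1 is 2 rad, then the finger opening in mm, from 0 to 85.4. In form: [[[x, y, z], [wx, wy, wz], grip], ...]. A call has exactly 8 rows; each row shifts and turns the commanded pose from where the row before left it, along the tool's axes as they then stand; what a row does not reach is not made up. A row lasts 1/10 s, in which the tool goes at most 50 mm and 8.59 degrees, less where a joint would pass 70% of its speed; a pose out of reach is approached as far as the arm can. A call with a number of a shift or a turn outside -1 to 1 is refused whole. A call with a gripper value outside its range is refused whole. The fingers move at their own pace and stop on an object; "grip_force" is the grip in N (left out, the last holds). Time passes only in rows, so rows that do not move let the fingers close, or fill a call up. It gives the time, the measured TCP pose, the force, the opening and the grip force at its end, in the units of the state.
- bot.get_obs(): the state, without advancing time (a new reading comes with each control period).
- bot.snapshot(name): name is "scene" or "top"; returns a dict with "img" (400x640x3 uint8, red, green, blue), "intrinsics" (3x3 intrinsics, pixels), "R" (3x3) and "t" (3): a world point X has camera coordinates R X + t. Camera axes: x right, y down, z forward; pixel columns grow to the right and rows downward; lengths in m; the calibration is good to about 2 mm. A picture is of the moment at which its call begins. There is no depth.
- bot.close_job(): hands the job in; it is judged then, once.
The state is a dict: "clock": time; "joint_positions": joint angles; "joint_velocities": joint speeds; "joint_torque": joint torques, N m; "ee_pos": TCP position; "eef_rot": TCP orientation; "wrist_force": force on the tool from outside, world axes, zero at the start; "ft_torque": the same for the moment, N m; "gripper_width": finger opening in m; "gripper_force": force on a finger pad.
Only numpy, scipy, OpenCV 4.12 (cv2) and the standard library are available. Lean on these libraries where they do the work, as an engineer would, in place of code of your own. Each camera call takes 0.05 s, during which the arm holds its last target. There are 200 camera calls.

### The job

One of the three flanged sleeves on the steel plate was not bored right through. Take the probe pin from its stand and probe all three bores from above, one after the other along the row from the robot's left to its right, each time pushing the pin down until it stops or is more than half-way down the sleeve. Then put the pin back upright in the hole of its stand and set the blind sleeve gently down, upright, in the tray, leaving the two sound ones and everything else where they stand.

Things in the scene. Friction and masses are not known exactly. Their poses are not given: they have to be found in the camera images.
- plate: dark steel plate fixed to the bench, 90 mm along its x, 290 mm along its y, 12 mm thick; origin at the centre of its underside. The three sleeves stand along its y axis, 100 mm apart, at about y = +100, 0 and -100 mm; its +y end is the robot's left.
- sleeve_a_mid (a point): centre (half-way up, on the axis) of one of three like aluminium sleeves upright in a row on the plate, their order varying. 70 mm tall, 50 mm outside diameter, foot flange 68 mm wide and 10 mm high, 0.3 to 0.45 kg. A plain 20 mm bore opens at the top, 35 mm above this point: 70 mm deep, right through, in a sound sleeve; 35 mm, to a flat floor level with this point, in the blind one. z up.
- sleeve_b_mid (a point): centre (half-way up, on the axis) of one of three like aluminium sleeves upright in a row on the plate, their order varying. 70 mm tall, 50 mm outside diameter, foot flange 68 mm wide and 10 mm high, 0.3 to 0.45 kg. A plain 20 mm bore opens at the top, 35 mm above this point: 70 mm deep, right through, in a sound sleeve; 35 mm, to a flat floor level with this point, in the blind one. z up.
- sleeve_c_mid (a point): centre (half-way up, on the axis) of one of three like aluminium sleeves upright in a row on the plate, their order varying. 70 mm tall, 50 mm outside diameter, foot flange 68 mm wide and 10 mm high, 0.3 to 0.45 kg. A plain 20 mm bore opens at the top, 35 mm above this point: 70 mm deep, right through, in a sound sleeve; 35 mm, to a flat floor level with this point, in the blind one. z up.
- pin_grip (a point): centre of the probe pin's square black handle (24 by 24 mm, 60 mm tall, sides along this point's x and y). The pin starts upright in its stand, z up. Under the handle lies a steel disc (34 mm diameter, 5 mm thick), under that a round shank, 12 mm diameter and 85 mm long, with a tapered tip. 0.14 kg. The handle's centre is 120 mm above the tip.
- pin_tip (a point): tip of the probe pin, 120 mm from the handle's centre along the pin's own -z.
- stand_hole0 (a point): centre of the mouth of the hole in the top of the pin stand, a wooden block 70 by 70 mm and 65 mm tall, fixed to the bench. The hole is 19 mm in diameter with a bevelled edge, 50 mm deep, and the pin's tip rests on its floor.
- tray_in (a point): centre of the inner floor of a low steel tray fixed to the bench, 140 by 140 mm outside, walls 4 mm thick, rim 25 mm above the bench. Its sides lie along this point's x and y.
- wrench: an open-ended wrench, 200 mm long, lying flat beyond the plate; origin at the middle of its underside. A bystander: leave it alone.
- oil_can: a closed grey can, 60 mm diameter, 120 mm tall; origin at the centre of its underside. A bystander: leave it alone.
- valve_cover: a dark steel stepped disc, 90 mm diameter, 40 mm tall; origin at the centre of its underside. A bystander: leave it alone.

How it is judged:
On the way, in this order (a step that is already met when the one before it is completed fails the run):
1. the pin's tip goes at least 25 mm down the bore of the left (+y) sleeve of the row (((horizontal distance between pin_tip and sleeve_a_mid below 0.01 m and z of pin_tip in the frame of sleeve_a_mid between -0.045 and 0.01 m and y of sleeve_a_mid in the frame of plate between 0.06 and 0.14 m) or (horizontal distance between pin_tip and sleeve_b_mid below 0.01 m and z of pin_tip in the frame of sleeve_b_mid between -0.045 and 0.01 m and y of sleeve_b_mid in the frame of plate between 0.06 and 0.14 m) or (horizontal distance between pin_tip and sleeve_c_mid below 0.01 m and z of pin_tip in the frame of sleeve_c_mid between -0.045 and 0.01 m and y of sleeve_c_mid in the frame of plate between 0.06 and 0.14 m))), for 0.1 s.
2. the pin's tip goes at least 25 mm down the bore of the middle sleeve of the row (((horizontal distance between pin_tip and sleeve_a_mid below 0.01 m and z of pin_tip in the frame of sleeve_a_mid between -0.045 and 0.01 m and y of sleeve_a_mid in the frame of plate between -0.04 and 0.04 m) or (horizontal distance between pin_tip and sleeve_b_mid below 0.01 m and z of pin_tip in the frame of sleeve_b_mid between -0.045 and 0.01 m and y of sleeve_b_mid in the frame of plate between -0.04 and 0.04 m) or (horizontal distance between pin_tip and sleeve_c_mid below 0.01 m and z of pin_tip in the frame of sleeve_c_mid between -0.045 and 0.01 m and y of sleeve_c_mid in the frame of plate between -0.04 and 0.04 m))), for 0.1 s.
3. the pin's tip goes at least 25 mm down the bore of the right (-y) sleeve of the row (((horizontal distance between pin_tip and sleeve_a_mid below 0.01 m and z of pin_tip in the frame of sleeve_a_mid between -0.045 and 0.01 m and y of sleeve_a_mid in the frame of plate between -0.14 and -0.06 m) or (horizontal distance between pin_tip and sleeve_b_mid below 0.01 m and z of pin_tip in the frame of sleeve_b_mid between -0.045 and 0.01 m and y of sleeve_b_mid in the frame of plate between -0.14 and -0.06 m) or (horizontal distance between pin_tip and sleeve_c_mid below 0.01 m and z of pin_tip in the frame of sleeve_c_mid between -0.045 and 0.01 m and y of sleeve_c_mid in the frame of plate between -0.14 and -0.06 m))), for 0.1 s.
At the end, for the whole second after the job is handed in: The blind sleeve stands upright (within 0.1 rad) on the tray's floor (within 5 mm in height, inside the walls); the two sound sleeves stand upright within 30 mm of where they started; the pin stands in its stand's hole, its tip at least 40 mm below the mouth and the pin within 0.2 rad of upright (z of sleeve_b_mid in the frame of tray_in between 0.03 and 0.04 m and horizontal distance between sleeve_b_mid and tray_in below 0.05 m and angle between each of sleeve_b_mid, sleeve_a_mid, sleeve_c_mid's own z axis and vertical below 0.1 rad and distance of each of sleeve_a_mid, sleeve_c_mid from where it was at the start of the episode below 0.03 m and horizontal distance between pin_tip and stand_hole0 below 0.008 m and z of pin_tip in the frame of stand_hole0 below -0.04 m and angle between pin_grip's own z axis and vertical below 0.2 rad); the robot touches nothing.
It fails at once if a sleeve is tipped over (0.6 rad) (angle between any of sleeve_a_mid, sleeve_b_mid, sleeve_c_mid's own z axis and vertical above 0.6 rad).
It fails at once if a sound sleeve is lifted or pushed 60 mm or more from its place (distance of any of sleeve_a_mid, sleeve_c_mid from where it was at the start of the episode above 0.06 m).
It fails at once if the blind sleeve is let go more than 20 mm above the tray's floor (horizontal distance between sleeve_b_mid and tray_in below 0.07 m and z of sleeve_b_mid in the frame of tray_in above 0.055 m and contact force between the fingers and sleeve_b below 0.05 N).
It fails at once if a bystander is moved by 30 mm or more (distance of any of wrench, oil_can, valve_cover from where it was at the start of the episode above 0.03 m).
It also fails if it takes over 72 s, if anything falls off the work surface, if the arm or the gripper's body presses on something with over 40 N, if the wrist force passes 120 N, or if a joint passes its speed limit or range.

## Working session

There is one attempt and no reset: what is moved stays moved. The work goes in short steps, Python scripts to look and compute and a tool call to move; the robot and the scene stay as the last step left them, time stands still between calls to the robot, and variables do not carry over. Pictures are saved under pics/ and viewed, at most 10 in all, crops included, and the job is handed in when it is done.

Besides the shell and the picture viewer there is one more tool, called as a command line: name --argument value ..., lists and objects as JSON in quotes. arm_command: Moves the arm, as the interface text tells. Scaled input: -1 to 1 covers 75 cm each way for a shift and 2 rad each way for a turn. Its arguments: {"type":"object","properties":{"targets":{"type":"array"},"grip_force":{"type":"number"}},"required":["targets"]}

```bash
mkdir -p pics; cat > h.py <<'E'
import numpy as np, cv2
from plant import bot
def snap(n,f=None):
    s=bot.snapshot(n); im=cv2.cvtColor(np.asarray(s["img"]),cv2.COLOR_RGB2BGR)
    if f: cv2.imwrite("pics/"+f+".png",im)
    return im,np.array(s["intrinsics"]),np.array(s["R"]),np.array(s["t"])
def ray(s,u,v,z):
    _,K,R,t=s; d=R.T@np.linalg.solve(K,[u,v,1.]); c=-R.T@t
    return c+d*(z-c[2])/d[2]
def proj(s,X):
    _,K,R,t=s; p=K@(R@np.array(X,float)+t); return p[:2]/p[2]
E
python3 - <<'E'
from h import *
for n in ("scene","top"):
    s=snap(n,n+"0"); print(n,-s[2].T@s[3],s[2][2],s[1][0])
o=bot.get_obs(); print({k:np.round(v,3) for k,v in o.items()})
E
```

```text
scene [1.22467367 0.1951948  0.89891426] [-0.61884217 -0.19279903 -0.7614873 ] [397.52274355   0.         320.95417097]
top [ 0.47134354 -0.00269729  1.11306059] [ 0.1007698   0.0199307  -0.99471012] [381.20802953   0.         317.95010505]
{'clock': np.float64(0.1), 'joint_positions': array([ 1.678,  0.041,  0.084, -0.   , -1.616, -0.334]), 'joint_velocities': array([ 0.001,  0.001,  0.003,  0.002, -0.001,  0.   ]), 'joint_torque': array([-5.0000e-03, -3.6935e+01,  3.4828e+01,  6.9520e+00, -5.0000e-03,
        0.0000e+00]), 'ee_pos': array([0.135, 0.584, 0.23 ]), 'eef_rot': array([ 0.001,  0.994, -0.113, -0.   ]), 'wrist_force': array([-0.443,  0.21 , -0.089]), 'ft_torque': array([ 0.002, -0.066,  0.   ]), 'gripper_force': np.float64(0.0), 'gripper_width': np.float64(0.085)}
```

View pics/scene0.png

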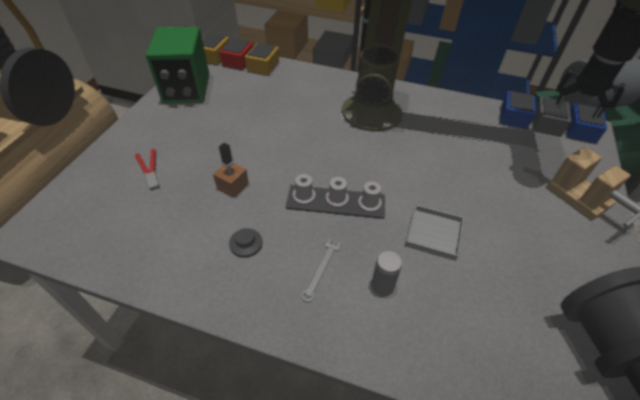

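View pics/top0.png

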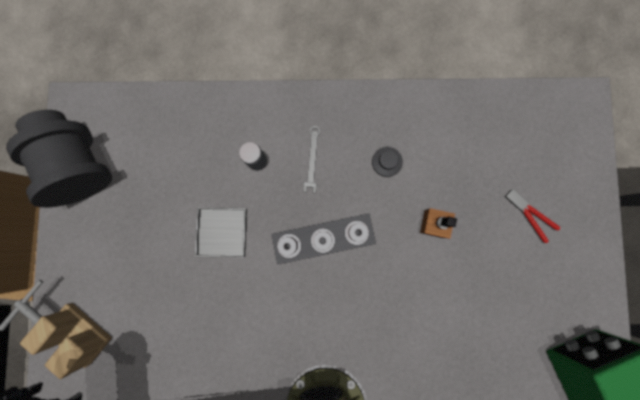

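The scene view shows the stand at about (231,178) with the handle at (225,152), the sleeves at (303,190), (338,192) and (372,196), and the tray at (435,232). In the top view the image's left is +y. The sleeves are at (288,245), (322,240) and (357,232), the stand is at (438,223), the handle at (449,222) and the tray at (222,232). Next I'll measure from close crops.

```bash
python3 - <<'E'
from h import *
s=snap("top");c=snap("scene")
a=cv2.resize(s[0][195:275,260:470],None,fx=3.8,fy=3.8,interpolation=cv2.INTER_CUBIC)
b=cv2.resize(c[0][135:225,205:395],None,fx=3.2,fy=3.2,interpolation=cv2.INTER_CUBIC)
w=max(a.shape[1],b.shape[1])
p=lambda i:cv2.copyMakeBorder(i,0,0,0,w-i.shape[1],cv2.BORDER_CONSTANT)
o=np.vstack([p(a),p(b)]);o=np.clip(o.astype(float)*1.4,0,255).astype(np.uint8);cv2.imwrite("pics/crop.png",o);print(o.shape)
def blobs(m,amin):
    n,l,st,ce=cv2.connectedComponentsWithStats(m.astype(np.uint8)); return [(st[i],ce[i]) for i in range(1,n) if st[i][4]>=amin]
for nm,im in(("top",s),("scene",c)):
    hsv=cv2.cvtColor(im[0],cv2.COLOR_BGR2HSV)
    m=(hsv[...,1]>110)&(hsv[...,0]<20)&(hsv[...,2]>40)
    for st,ce in blobs(m,80): print(nm,"wood",st,ce.round(1))
    g=hsv[...,2]
    for st,ce in blobs((g>125)&(hsv[...,1]<60),60):
        if 150<st[1]<290: print(nm,"bright",st,ce.round(1),ray(im,*ce,.082 if st[2]<40 else .004).round(4))
g=cv2.cvtColor(s[0],cv2.COLOR_BGR2GRAY)
for u,v in((288,245),(322,240),(357,232)):
    print(u,v);print(g[v-9:v+10,u-10:u+12])
E
```

```text
(592, 798, 3)
top wood [   0  172   38  126 3966] [ 15.9 236.2]
top wood [524 206  36  37 420] [538.8 221.6]
top wood [421 209  33  29 540] [435.3 223.2]
top bright [508 190  27  20 202] [518.4 199.3] [ 0.5739 -0.5214  0.082 ]
top bright [ 199  208   46   51 2099] [221.7 232.2] [0.487 0.3   0.004]
top bright [345 221  24  24 418] [356.2 232.5] [ 0.4852 -0.0849  0.082 ]
top bright [311 229  24  24 419] [322.4 240.2] [0.4644 0.0059 0.082 ]
top bright [277 234  24  24 392] [288.6 245.6] [0.45   0.0971 0.082 ]
top bright [ 23 278  16  23  71] [ 31.  289.7] [0.3317 0.7916 0.082 ]
scene wood [  4   0  37  47 221] [22.8 21.7]
scene wood [217  41  37  28 544] [234.9  56.5]
scene wood [136 149  19  24 188] [147.2 162. ]
scene wood [215 164  30  19 261] [229.9 173.5]
scene bright [146 172  10  14  87] [150.8 178.8] [ 0.6264 -0.4981  0.082 ]
scene bright [295 173  18  13 137] [303.1 179.1] [ 0.4837 -0.0911  0.082 ]
scene bright [330 177  17  12 139] [337.9 182.2] [0.462  0.0061 0.082 ]
scene bright [364 181  18  13 141] [372.2 186.8] [0.4469 0.1028 0.082 ]
scene bright [615 192  25  17  63] [62
[... 4882 characters left out ...]
1  80  78  91 122 150 167 171
  170 167 155 132]
 [152 134 125 144 162 169 169 165 152 134 113 102 106 122 145 161 168 171
  170 165 153 128]
 [153 140 124 135 156 167 169 169 164 154 144 139 142 151 161 168 170 170
  168 160 143 119]
 [156 149 132 129 146 161 168 170 170 167 163 162 163 166 169 170 170 169
  166 156 136 108]
 [150 155 145 133 135 150 163 168 170 170 169 170 170 170 171 170 169 167
  160 148 126 101]
 [139 155 157 147 139 142 151 160 165 169 170 170 170 169 168 167 166 163
  153 135 112  94]
 [122 144 158 159 153 148 147 150 158 163 169 168 167 165 163 161 160 154
  139 118  99  92]
 [105 128 147 158 161 160 156 154 157 162 165 165 165 162 160 155 148 140
  122 102  91  88]]
```

View pics/crop.png

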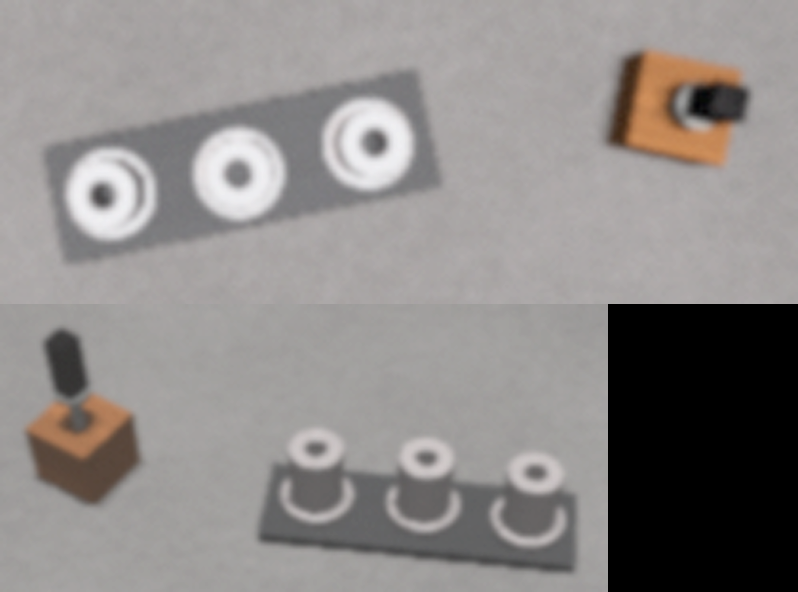

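The crop gives clear bores on all three sleeves, the stand's top corners, and the handle's top face at crop (733,102). I'll compute positions from both views and plan the first move.

```bash
cat >> h.py <<'E'
def bore(s,X,z=.082,thr=132,r=8,k=8):
    """bore mouth centre near world X: dark blob in an upscaled patch, cast onto z"""
    u,v=np.round(proj(s,[X[0],X[1],z])).astype(int)
    g=cv2.cvtColor(s[0],cv2.COLOR_BGR2GRAY)[v-r:v+r+1,u-r:u+r+1]
    G=cv2.resize(g,None,fx=k,fy=k,interpolation=cv2.INTER_CUBIC)
    n,l,st,ce=cv2.connectedComponentsWithStats((G<thr).astype(np.uint8))
    i=min(range(1,n),key=lambda i:np.hypot(*(ce[i]-G.shape[0]/2))+(1e3 if st[i][4]<200 else 0))
    c=(ce[i]+.5)/k-.5+[u-r,v-r]
    return ray(s,*c,z),st[i][2:]/k
E
python3 - <<'E'
from h import *
s=snap("top");c=snap("scene")
P=[(.448,.100),(.463,.006),(.484,-.088)]
for p in P:
    a,b=bore(s,p),bore(c,p,thr=120); print(a[0].round(4),a[1],b[0].round(4),b[1])
f=lambda x,y:(260+(x+.5)/3.8-.5,195+(y+.5)/3.8-.5)
g=lambda x,y:(205+(x+.5)/3.2-.5,135+(y-304+.5)/3.2-.5)
q=[ray(s,*f(*p),.065)[:2] for p in((645,50),(742,72),(725,165),(632,140))];print("stand top",np.round(q,4),np.mean(q,0))
q=[ray(c,*g(*p),.065)[:2] for p in((28,433),(85,395),(133,415),(83,458))];print("stand scene",np.round(q,4),np.mean(q,0))
for nm,im,(u0,v0,u1,v1) in(("top",s,(440,212,462,232)),("scene",c,(214,138,236,168))):
    G=cv2.resize(cv2.cvtColor(im[0],cv2.COLOR_BGR2GRAY)[v0:v1,u0:u1],None,fx=8,fy=8,interpolation=cv2.INTER_CUBIC)
    n,l,st,ce=cv2.connectedComponentsWithStats((G<75).astype(np.uint8)); i=1+np.argmax(st[1:,4])
    x,y,w,h=st[i][:4]/8; print(nm,"handle bbox",x+u0,y+v0,w,h)
    if nm=="top": print(cv2.cvtColor(im[0],cv2.COLOR_BGR2GRAY)[v0:v1,u0:u1])
for X in((.49,-.3),): 
  for z in(.105,.165): print("proj",z,proj(s,[*X,z]),proj(c,[*X,z]))
E
python3 -c "
import cv2
s=cv2.imread('pics/top0.png')[205:245,415:465];c=cv2.imread('pics/scene0.png')[138:198,208:253]
import numpy as np
a=cv2.resize(s,(500,400),interpolation=2);b=cv2.resize(c,(300,400),interpolation=2)
cv2.imwrite('pics/crop2.png',np.clip(np.hstack([a,b]).astype(float)*1.8,0,255).astype('uint8'))"
```

```text
[0.449  0.1027 0.082 ] [  7.125   7.5   338.875] [0.4488 0.1025 0.082 ] [  7.625   5.5   267.625]
[0.4642 0.0066 0.082 ] [  7.25    7.375 333.25 ] [0.4639 0.0065 0.082 ] [  7.25    5.25  234.625]
[ 0.4863 -0.0903  0.082 ] [  7.25    7.625 339.5  ] [ 0.4859 -0.0899  0.082 ] [  7.375   5.25  248.375]
stand top [[ 0.5528 -0.2872]
 [ 0.5368 -0.3561]
 [ 0.4703 -0.3417]
 [ 0.4881 -0.276 ]] [ 0.51198842 -0.31525726]
stand scene [[ 0.54   -0.3504]
 [ 0.4775 -0.3243]
 [ 0.4867 -0.2704]
 [ 0.5517 -0.2888]] [ 0.51398938 -0.30847939]
top handle bbox 440.375 216.125 16.5 11.625
[[104 104 105 105 106 107 108 108 110 111 112 112 113 114 116 116 119 118
  119 116 117 115]
 [104 103 103 106 105 103 105 106 104 106 105 107 108 108 112 115 116 118
  117 117 116 116]
 [102 100 102 102 100 102 101  99 100  98 102 103 104 105 107 112 117 117
  117 117 116 115]
 [ 97  99 100  97  96  94  94  91  87  87  92  97  97  99 105 113 115 117
  117 116 115 113]
 [ 90  93  91  84  81  79  76  72  67  68  75  80  84  90  98 106 113 115
  115 114 114 112]
 [ 87  86  75  61  55  50  46  42  41  45  53  55  60  69  81  
[... 810 characters left out ...]
0  39  43  50  54  56  64  77  97 109
  114 115 115 114]
 [ 99 116 124 121 116 108  96  81  68  67  70  76  84  87  91  95 105 113
  115 114 115 114]
 [ 92 107 121 124 126 123 115 101  92  91  93  99 106 111 109 110 112 114
  115 113 115 116]
 [ 93 100 110 115 118 118 112 107 103 102 102 107 114 115 117 114 114 116
  114 115 116 116]
 [103 104 108 108 110 109 109 106 104 105 106 108 114 117 117 116 115 116
  117 116 117 115]
 [106 107 107 107 107 107 107 106 105 106 106 109 112 117 118 117 117 116
  116 118 118 118]]
scene handle bbox 219.125 143.25 13.25 21.5
proj 0.105 [439.11937735 230.49350049] [234.70769704 157.81160028]
proj 0.165 [446.33290031 230.0385427 ] [231.53973091 141.90952712]
```

View pics/crop2.png

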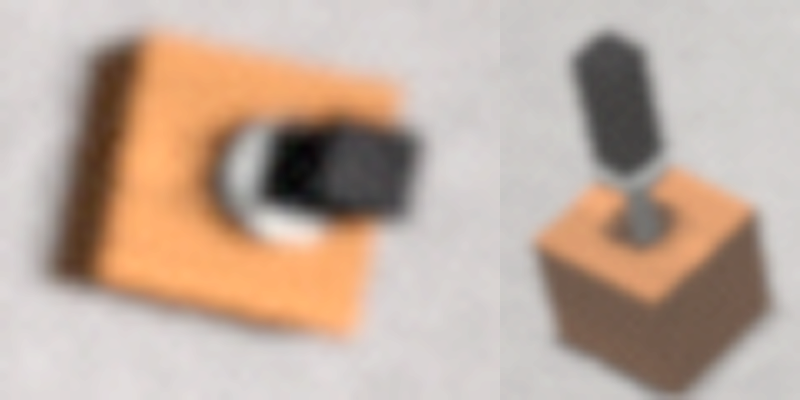

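The crop shows the handle's top face centred at about (373,169) in the left part and (610,54) in the right part. It is turned about the same as the stand. The stand's top corners are clear, and I'll cast those points.

```bash
python3 - <<'E'
from h import *
s=snap("top");c=snap("scene")
f=lambda x,y:(415+x/10-.45,205+y/10-.45)
g=lambda x,y:(208+(x-500)*.15-.43,138+y*.15-.43)
print("handle",ray(s,*f(373,169),.165),ray(c,*g(610,54),.165), ray(s,451.8,221.7,.165))
q=np.array([ray(s,*f(*p),.065)[:2] for p in((148,35),(405,85),(355,335),(98,280))]);print(q.round(4),q.mean(0))
for a,b in((0,1),(3,2),(1,2),(0,3)): d=q[b]-q[a]; print(np.degrees(np.arctan2(d[1],d[0])).round(1),np.linalg.norm(d).round(4))
q=np.array([ray(c,*g(*p),.065)[:2] for p in((535,245),(655,305),(760,210))]);print(q.round(4),(q[0]+q[2])/2)
print("hole scene",ray(c,*g(645,228),.065),"disc top", ray(s,*f(273,182),.105))
h=np.array([ray(s,*f(*p),.165)[:2] for p in((425,130),(410,217),(340,125),(325,205))])
print(h.round(4),np.degrees(np.arctan2(*(h[0]-h[1])[::-1])),np.degrees(np.arctan2(*(h[2]-h[0])[::-1])))
q=bot.get_obs()["eef_rot"]; from scipy.spatial.transform import Rotation as R; print(R.from_quat([*q[1:],q[0]]).as_matrix().round(3))
E
```

```text
handle [ 0.5111258  -0.31424079  0.165     ] [ 0.51112425 -0.31214834  0.165     ] [ 0.51050946 -0.31409656  0.165     ]
[[ 0.5521 -0.2871]
 [ 0.5383 -0.3566]
 [ 0.4703 -0.3407]
 [ 0.4852 -0.2716]] [ 0.51144285 -0.31400479]
-101.2 0.0708
-102.2 0.0706
166.8 0.0698
167.0 0.0687
[[ 0.5382 -0.3533]
 [ 0.5534 -0.2872]
 [ 0.4853 -0.2699]] [ 0.51177804 -0.31159025]
hole scene [ 0.5126157  -0.31278035  0.065     ] disc top [ 0.51025639 -0.30776834  0.105     ]
[[ 0.5207 -0.3273]
 [ 0.4993 -0.3229]
 [ 0.522  -0.3065]
 [ 0.5023 -0.3022]] -11.7345981540846 86.54156926446565
[[ 0.974 -0.225 -0.   ]
 [-0.225 -0.974 -0.   ]
 [ 0.     0.    -1.   ]]
```

arm_command --targets '[[[0.0463,0.031,0],[0,0,0],85],[[0.0463,0.031,0],[0,0,0],85],[[0.0463,0.031,0],[0,0,0],85],[[0.0463,0.031,0],[0,0,0],85],[[0.0463,0.031,0],[0,0,0],85],[[0.0463,0.031,0],[0,0,0],85],[[0.0463,0.031,0],[0,0,0],85],[[0.0463,0.031,0],[0,0,0],85]]' --grip_force 60

```text
clock: 1.2
ee_pos: [0.3646, 0.3395, 0.2316]
eef_rot: [-0.0, 0.994, -0.113, 0.0]
wrist_force: [1.1, 0.9, -0.1]
gripper_width: 0.085
gripper_force: 0.0
```

arm_command --targets '[[[0.0463,0.031,0],[0,0,0],85],[[0.0463,0.031,0],[0,0,0],85],[[0.0463,0.031,0],[0,0,0],85],[[0.0207,0.0595,0],[0,0,0],85],[[0.0207,0.0595,0],[0,0,0],85],[[0.0207,0.0595,0],[0,0,0],85],[[0.0207,0.0595,0],[0,0,0],85],[[0.0207,0.0595,0],[0,0,0],85]]'

```text
clock: 2.0
ee_pos: [0.4749, 0.0128, 0.2317]
eef_rot: [-0.0, 0.994, -0.113, 0.0]
wrist_force: [1.5, 0.1, -0.0]
gripper_width: 0.0847
gripper_force: 0.0
```

arm_command --targets '[[[0.0207,0.0595,0],[0,0,0],85],[[0.0207,0.0595,0],[0,0,0],85],[[0.0207,0.0595,0],[0,0,0],85],[[0.0207,0.0595,0],[0,0,0],85],[[0.0207,0.0595,0],[0,0,0],85],[[0.0207,0.0595,0],[0,0,0],85],[[0.0207,0.0595,0],[0,0,0],85],[[0,0,0],[0,0,0],85]]'

```text
clock: 2.8
ee_pos: [0.5098, -0.3186, 0.2293]
eef_rot: [0.0, 0.993, -0.116, -0.002]
wrist_force: [-0.2, 0.8, -0.9]
gripper_width: 0.0846
gripper_force: 0.0
```

arm_command --targets '[[[0,0,0],[0,0,0],85],[[0,0,0.0255],[0,0,0],85],[[0,0,0.0255],[0,0,0],85],[[0,0,0.0255],[0,0,0],85],[[0,0,0.0255],[0,0,0],85],[[0,0,0.0255],[0,0,0],85],[[0,0,0.0255],[0,0,0],85],[[0,0,0],[0,0,0],85]]'

```text
clock: 3.6
ee_pos: [0.5097, -0.3121, 0.114]
eef_rot: [-0.001, 0.994, -0.112, -0.002]
wrist_force: [-0.4, 0.3, 0.1]
gripper_width: 0.0846
gripper_force: 0.0
```

arm_command --targets '[[[0,0,0],[0,0,0],15],[[0,0,0],[0,0,0],15],[[0,0,0],[0,0,0],15],[[0,0,0],[0,0,0],15],[[0,0,0],[0,0,0],15],[[0,0,0],[0,0,0],15],[[0,0,0],[0,0,0],15],[[0,0,0],[0,0,0],15]]' --grip_force 60

```text
clock: 4.4
ee_pos: [0.5111, -0.3145, 0.1175]
eef_rot: [0.0, 0.994, -0.113, 0.001]
wrist_force: [0.3, 0.5, 5.4]
gripper_width: 0.0234
gripper_force: 59.5
```

arm_command --targets '[[[0,0,-0.0133],[0,0,0],15],[[0,0,-0.03],[0,0,0],15],[[0,0,-0.03],[0,0,0],15],[[0,0,-0.03],[0,0,0],15],[[0,0,-0.03],[0,0,0],15],[[-0.0206,-0.0522,0],[0,0,0],15],[[-0.0206,-0.0522,0],[0,0,0],15],[[-0.0206,-0.0522,0],[0,0,0],15]]'

```text
clock: 5.2
ee_pos: [0.4911, -0.188, 0.2157]
eef_rot: [-0.0, 0.994, -0.114, -0.001]
wrist_force: [0.6, 0.6, -1.0]
gripper_width: 0.0235
gripper_force: 59.3
```

arm_command --targets '[[[-0.0206,-0.0522,0],[0,0,0],15],[[-0.0206,-0.0522,0],[0,0,0],15],[[-0.0206,-0.0522,0],[0,0,0],15],[[-0.0206,-0.0522,0],[0,0,0],15],[[-0.0206,-0.0522,0],[0,0,0],15],[[-0.0206,-0.0522,0],[0,0,0],15],[[-0.0206,-0.0522,0],[0,0,0],15],[[0,0,0],[0,0,0],15]]'

```text
clock: 6.0
ee_pos: [0.4469, 0.1059, 0.2157]
eef_rot: [-0.0, 0.994, -0.111, -0.001]
wrist_force: [-0.1, 0.2, -1.8]
gripper_width: 0.0229
gripper_force: 59.6
```

arm_command --targets '[[[0,0,0],[0,0,0],15],[[0,0,0],[0,0,0],15],[[0,0,0],[0,0,0],15],[[0,0,0],[0,0,0],15],[[0,0,0],[0,0,0],15],[[0,0,0],[0,0,0],15],[[0,0,0],[0,0,0],15],[[0,0,0],[0,0,0],15]]'

```text
clock: 6.8
ee_pos: [0.4482, 0.102, 0.2166]
eef_rot: [0.0, 0.994, -0.113, 0.0]
wrist_force: [-0.3, -0.1, -1.9]
gripper_width: 0.0236
gripper_force: 59.6
```

```bash
python3 - <<'E'
from h import *
c=snap("scene"); t=snap("top")
p=proj(c,[.449,.1026,.12]).round().astype(int); print(p, [proj(c,[.449,.1026,z]).round(1) for z in(.115,.2,.26)])
I=c[0][p[1]-60:p[1]+50,p[0]-50:p[0]+50]
cv2.imwrite("pics/pin1.png",np.clip(cv2.resize(I,None,fx=5.4,fy=5.4,interpolation=2).astype(float)*1.6,0,255).astype('uint8')); print(p-[50,60])
E
```

```text
[374 178] [array([373.4, 179.1]), array([377.3, 156.2]), array([380.3, 138.2])]
[324 118]
```

View pics/pin1.png

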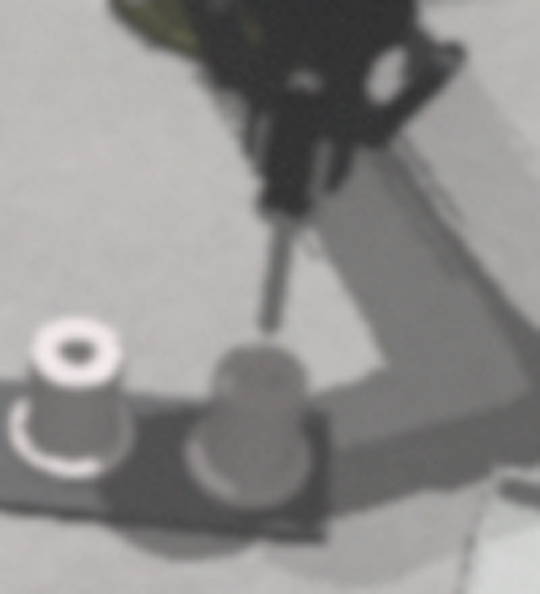

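The pin hangs vertical, with its tip at about (373.6,179.5) against a predicted (373.4,179.1). I'll descend.

arm_command --targets '[[[0.0008,0,0.01],[0,0,0],15],[[0,0,0.012],[0,0,0],15],[[0,0,0.012],[0,0,0],15],[[0,0,0.012],[0,0,0],15],[[0,0,0.012],[0,0,0],15],[[0,0,0.012],[0,0,0],15],[[0,0,0.012],[0,0,0],15],[[0,0,0],[0,0,0],15]]'

```text
clock: 7.7
ee_pos: [0.4481, 0.1017, 0.1533]
eef_rot: [0.001, 0.994, -0.113, -0.001]
wrist_force: [0.4, 0.2, -0.7]
gripper_width: 0.0236
gripper_force: 59.6
```

arm_command --targets '[[[0,0,0.002],[0,0,0],15],[[0,0,0.002],[0,0,0],15],[[0,0,0.002],[0,0,0],15],[[0,0,0.002],[0,0,0],15],[[0,0,0],[0,0,0],15],[[0,0,0],[0,0,0],15],[[0,0,0],[0,0,0],15],[[0,0,0],[0,0,0],15]]'

```text
clock: 8.5
ee_pos: [0.4488, 0.1019, 0.1491]
eef_rot: [0.0, 0.994, -0.113, 0.0]
wrist_force: [0.0, 0.2, -1.4]
gripper_width: 0.0233
gripper_force: 59.6
```

arm_command --targets '[[[0,0,0.0027],[0,0,0],15],[[0,0,0.0027],[0,0,0],15],[[0,0,0.0027],[0,0,0],15],[[0,0,0],[0,0,0],15],[[0,0,0],[0,0,0],15],[[0,0,0],[0,0,0],15],[[0,0,0],[0,0,0],15],[[0,0,0],[0,0,0],15]]'

```text
clock: 9.3
ee_pos: [0.4488, 0.1019, 0.143]
eef_rot: [0.0, 0.994, -0.113, 0.0]
wrist_force: [0.0, -0.6, -1.0]
gripper_width: 0.0233
gripper_force: 59.6
```

arm_command --targets '[[[0,0,-0.025],[0,0,0],15],[[0,0,-0.025],[0,0,0],15],[[0,0,-0.025],[0,0,0],15],[[0,0,0],[0,0,0],15],[[0.0161,0.0398,0],[0,0,0],15],[[0.0161,0.0398,0],[0,0,0],15],[[0.0161,0.0398,0],[0,0,0],15],[[0,0,0],[0,0,0],15]]'

```text
clock: 10.1
ee_pos: [0.4638, 0.0039, 0.1981]
eef_rot: [0.001, 0.993, -0.115, -0.001]
wrist_force: [0.1, 0.1, -1.9]
gripper_width: 0.0237
gripper_force: 59.7
```

arm_command --targets '[[[0,0,0],[0,0,0],15],[[0,0,0],[0,0,0],15],[[0,0,0],[0,0,0],15],[[0,0,0],[0,0,0],15],[[0,0,0],[0,0,0],15],[[0,0,0],[0,0,0],15],[[0,0,0],[0,0,0],15],[[0,0,0],[0,0,0],15]]'

```text
clock: 10.9
ee_pos: [0.4639, 0.0066, 0.1992]
eef_rot: [0.0, 0.994, -0.113, 0.0]
wrist_force: [0.3, 0.4, -1.6]
gripper_width: 0.0234
gripper_force: 59.7
```

Next: descend to TCP z 0.151, just above where a blind floor would be, then 6 mm further.

arm_command --targets '[[[0,0,0.012],[0,0,0],15],[[0,0,0.012],[0,0,0],15],[[0,0,0.012],[0,0,0],15],[[0,0,0.012],[0,0,0],15],[[0,0,0.01],[0,0,0],15],[[0,0,0.006],[0,0,0],15],[[0,0,0],[0,0,0],15],[[0,0,0],[0,0,0],15]]'

```text
clock: 11.7
ee_pos: [0.4641, 0.0065, 0.1515]
eef_rot: [0.0, 0.994, -0.113, 0.0]
wrist_force: [-0.2, 0.3, -2.5]
gripper_width: 0.0231
gripper_force: 59.8
```

arm_command --targets '[[[0,0,0.002],[0,0,0],15],[[0,0,0.002],[0,0,0],15],[[0,0,0.002],[0,0,0],15],[[0,0,0.002],[0,0,0],15],[[0,0,0],[0,0,0],15],[[0,0,0],[0,0,0],15],[[0,0,0],[0,0,0],15],[[0,0,0],[0,0,0],15]]'

```text
clock: 12.5
ee_pos: [0.465, 0.0063, 0.1493]
eef_rot: [-0.0, 0.994, -0.113, 0.002]
wrist_force: [-5.4, 1.8, 14.3]
gripper_width: 0.0236
gripper_force: 62.0
```

The middle sleeve is blind: the pin stopped at the floor with 14 N. The right sleeve still has to be probed.

arm_command --targets '[[[0,0,-0.024],[0,0,0],15],[[0,0,-0.024],[0,0,0],15],[[0,0,-0.024],[0,0,0],15],[[0,0,0],[0,0,0],15],[[0.0192,0.0396,0],[0,0,0],15],[[0.0192,0.0396,0],[0,0,0],15],[[0.0192,0.0396,0],[0,0,0],15],[[0,0,0],[0,0,0],15]]'

```text
clock: 13.3
ee_pos: [0.4858, -0.0927, 0.1976]
eef_rot: [0.001, 0.993, -0.115, -0.001]
wrist_force: [0.7, -0.3, -1.3]
gripper_width: 0.0234
gripper_force: 59.9
```

arm_command --targets '[[[0,0,0],[0,0,0],15],[[0,0,0],[0,0,0],15],[[0,0,0],[0,0,0],15],[[0,0,0],[0,0,0],15],[[0,0,0],[0,0,0],15],[[0,0,0],[0,0,0],15],[[0,0,0],[0,0,0],15],[[0,0,0],[0,0,0],15]]'

```text
clock: 14.1
ee_pos: [0.486, -0.09, 0.1993]
eef_rot: [0.0, 0.994, -0.113, 0.0]
wrist_force: [-0.0, -0.1, -2.3]
gripper_width: 0.0231
gripper_force: 59.9
```

```bash
python3 - <<'E'
from h import *
c=snap("scene")
p=proj(c,[.486,-.0901,.12]).round().astype(int); print([(proj(c,[.486,-.0901,z])-p+[50,60])*5.4 for z in(.0965,.18)])
I=c[0][p[1]-60:p[1]+50,p[0]-50:p[0]+60]
cv2.imwrite("pics/pin2.png",np.clip(cv2.resize(I,None,fx=5.4,fy=5.4,interpolation=2).astype(float)*1.6,0,255).astype('uint8'))
for p in((.449,.1026),(.464,.0065)): print(bore(c,p,thr=120)) 
E
```

```text
[array([270.64140701, 357.3983127 ]), array([267.89248795, 238.27476368])]
(array([0.44790247, 0.10234892, 0.082     ]), array([  17.,   17., 2312.]))
(array([0.46502821, 0.00733573, 0.082     ]), array([  17.,   17., 2312.]))
```

View pics/pin2.png

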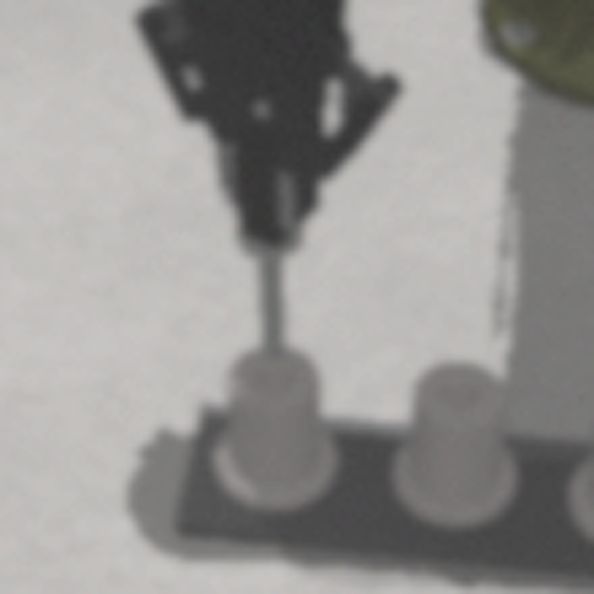

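The tip is at (271,355) in the crop against a predicted (271,357), so I'll descend into the right bore.

arm_command --targets '[[[0,0,0.012],[0,0,0],15],[[0,0,0.012],[0,0,0],15],[[0,0,0.012],[0,0,0],15],[[0,0,0.012],[0,0,0],15],[[0,0,0.01],[0,0,0],15],[[0,0,0.006],[0,0,0],15],[[0,0,0],[0,0,0],15],[[0,0,0],[0,0,0],15]]'

```text
clock: 14.95
ee_pos: [0.4861, -0.0901, 0.1515]
eef_rot: [0.0, 0.994, -0.113, 0.0]
wrist_force: [0.3, -0.7, -2.2]
gripper_width: 0.0234
gripper_force: 59.9
```

arm_command --targets '[[[0,0,0.0025],[0,0,0],15],[[0,0,0.0025],[0,0,0],15],[[0,0,0.0025],[0,0,0],15],[[0,0,0.0025],[0,0,0],15],[[0,0,0],[0,0,0],15],[[0,0,0],[0,0,0],15],[[0,0,0],[0,0,0],15],[[0,0,0],[0,0,0],15]]'

```text
clock: 15.75
ee_pos: [0.4861, -0.09, 0.1439]
eef_rot: [0.0, 0.994, -0.113, 0.0]
wrist_force: [0.1, -0.5, -1.7]
gripper_width: 0.0233
gripper_force: 59.9
```

arm_command --targets '[[[0,0,-0.0245],[0,0,0],15],[[0,0,-0.0245],[0,0,0],15],[[0,0,-0.0245],[0,0,0],15],[[0,0,0],[0,0,0],15],[[0.0166,0.0472,0],[0,0,0],15],[[0.0166,0.0472,0],[0,0,0],15],[[0.0166,0.0472,0],[0,0,0],15],[[0.0166,0.0472,0],[0,0,0],15]]'

```text
clock: 16.55
ee_pos: [0.5024, -0.2404, 0.1975]
eef_rot: [-0.0, 0.994, -0.113, -0.001]
wrist_force: [0.3, 0.2, -1.1]
gripper_width: 0.0234
gripper_force: 60.1
```

arm_command --targets '[[[0.0166,0.0472,0],[0,0,0],15],[[0.0166,0.0472,0],[0,0,0],15],[[0,0,0],[0,0,0],15],[[0,0,0],[0,0,0],15],[[0,0,0],[0,0,0],15],[[0,0,0],[0,0,0],15],[[0,0,0],[0,0,0],15],[[0,0,0],[0,0,0],15]]'

```text
clock: 17.35
ee_pos: [0.5112, -0.3131, 0.1992]
eef_rot: [0.0, 0.994, -0.113, 0.0]
wrist_force: [-0.4, 0.4, -0.3]
gripper_width: 0.0232
gripper_force: 60.1
```

arm_command --targets '[[[0,0,0],[0,0,0],15],[[0,0,0],[0,0,0],15],[[0,0,0.012],[0,0,0],15],[[0,0,0.012],[0,0,0],15],[[0,0,0.012],[0,0,0],15],[[0,0,0.012],[0,0,0],15],[[0,0,0],[0,0,0],15],[[0,0,0],[0,0,0],15]]'

```text
clock: 18.15
ee_pos: [0.5109, -0.3139, 0.1626]
eef_rot: [0.0, 0.994, -0.113, -0.0]
wrist_force: [0.4, 0.4, -0.9]
gripper_width: 0.0233
gripper_force: 60.1
```

arm_command --targets '[[[0,0,0.012],[0,0,0],15],[[0,0,0.012],[0,0,0],15],[[0,0,0.012],[0,0,0],15],[[0,0,0.012],[0,0,0],15],[[0,0,0.006],[0,0,0],15],[[0,0,0.0035],[0,0,0],15],[[0,0,0],[0,0,0],15],[[0,0,0],[0,0,0],15]]'

```text
clock: 18.95
ee_pos: [0.5112, -0.3139, 0.1202]
eef_rot: [0.0, 0.994, -0.113, 0.0]
wrist_force: [-0.8, 0.5, -0.9]
gripper_width: 0.0236
gripper_force: 60.1
```

arm_command --targets '[[[0,0,0.0025],[0,0,0],15],[[0,0,0],[0,0,0],15],[[0,0,0],[0,0,0],40],[[0,0,0],[0,0,0],60],[[0,0,0],[0,0,0],85],[[0,0,0],[0,0,0],85],[[0,0,0],[0,0,0],85],[[0,0,0],[0,0,0],85]]'

```text
clock: 19.75
ee_pos: [0.511, -0.3138, 0.1179]
eef_rot: [0.0, 0.994, -0.113, 0.0]
wrist_force: [0.3, 0.2, 0.5]
gripper_width: 0.0851
gripper_force: 0.0
```

arm_command --targets '[[[0,0,-0.0133],[0,0,0],85],[[0,0,-0.025],[0,0,0],85],[[0,0,-0.03],[0,0,0],85],[[0,0,-0.03],[0,0,0],85],[[0,0,-0.03],[0,0,0],85],[[0,0,-0.03],[0,0,0],85],[[0,0,0],[0,0,0],85],[[0,0,0],[0,0,0],85]]'

```text
clock: 20.55
ee_pos: [0.5112, -0.3138, 0.2377]
eef_rot: [0.0, 0.994, -0.113, 0.001]
wrist_force: [-0.7, -0.2, -1.4]
gripper_width: 0.085
gripper_force: 0.0
```

```bash
python3 - <<'E'
from h import *
o=bot.get_obs(); print(o["joint_positions"].round(3),o["ee_pos"],o["eef_rot"])
s=snap("top");c=snap("scene")
for p in((.449,.1026),(.464,.0065),(.486,-.09)): print(bore(s,p)[0].round(4),bore(c,p,thr=120)[0].round(4))
# tray corners
hsv=cv2.cvtColor(s[0],cv2.COLOR_BGR2HSV); m=((hsv[...,2]>122)&(hsv[...,1]<60)).astype(np.uint8); m[:, :190]=0;m[:,255:]=0;m[:200]=0;m[265:]=0
k=cv2.findContours(m,0,2)[0]; k=max(k,key=cv2.contourArea); r=cv2.minAreaRect(k); print("tray top",r,ray(s,*r[0],.004))
q=[ray(s,*p,.004) for p in cv2.boxPoints(r)]; print(np.round(q,3))
o=np.hstack([cv2.resize(s[0][200:265,190:255],(400,400),interpolation=2),cv2.resize(c[0][138:198,208:253],(300,400),interpolation=2)])
cv2.imwrite("pics/chk.png",np.clip(o.astype(float)*1.4,0,255).astype('uint8'))
E
```

```text
[-0.217  0.039  0.095  0.    -1.625  1.561] [ 0.51124962 -0.31380924  0.23768206] [ 1.02127839e-04  9.93573709e-01 -1.13183434e-01  8.85834402e-04]
[0.4489 0.1029 0.082 ] [0.4488 0.1025 0.082 ]
[0.4641 0.0066 0.082 ] [0.4639 0.0061 0.082 ]
[ 0.4858 -0.0972  0.082 ] [ 0.487  -0.0917  0.082 ]
tray top ((222.0, 232.0), (64.0, 64.0), 90.0) [0.48772875 0.29918486 0.004     ]
[[0.582 0.396 0.004]
 [0.581 0.207 0.004]
 [0.396 0.204 0.004]
 [0.395 0.39  0.004]]
```

View pics/chk.png

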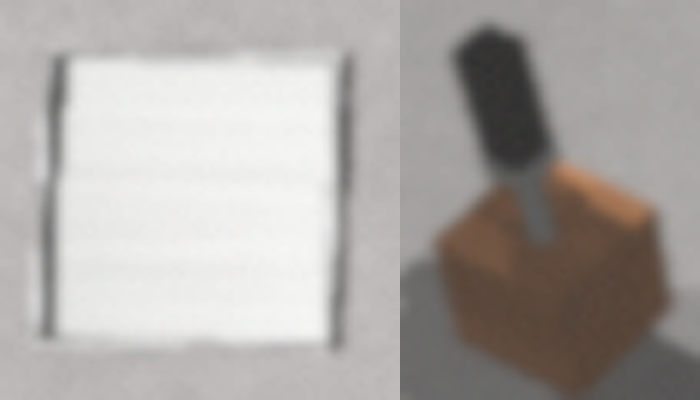

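The pin stands upright in its stand, and the tray's floor centre is near (0.486, 0.300). Next I'll move over the middle sleeve and turn 66° so the fingers close across the row.

arm_command --targets '[[[-0.0197,-0.0502,0],[0,0,0],85],[[-0.0197,-0.0502,0],[0,0,0],85],[[-0.0197,-0.0502,0],[0,0,0],85],[[-0.0197,-0.0502,0],[0,0,0],85],[[-0.0197,-0.0502,0],[0,0,0],85],[[-0.0197,-0.0502,0],[0,0,0],85],[[-0.0197,-0.0502,0],[0,0,0],85],[[-0.0197,-0.0502,0],[0,0,0],85]]'

```text
clock: 21.45
ee_pos: [0.4627, 0.0077, 0.2359]
eef_rot: [0.0, 0.994, -0.113, -0.0]
wrist_force: [0.9, 0.6, -0.2]
gripper_width: 0.0851
gripper_force: 0.0
```

arm_command --targets '[[[0,0,0],[0,0,0.0722],85],[[0,0,0],[0,0,0.0722],85],[[0,0,0],[0,0,0.0722],85],[[0,0,0],[0,0,0.0722],85],[[0,0,0],[0,0,0.0722],85],[[0,0,0],[0,0,0.0722],85],[[0,0,0],[0,0,0.0722],85],[[0,0,0],[0,0,0.0722],85]]'

```text
clock: 22.25
ee_pos: [0.4632, 0.0062, 0.2357]
eef_rot: [0.001, 0.769, -0.64, -0.0]
wrist_force: [0.5, 0.2, 0.8]
gripper_width: 0.0852
gripper_force: 0.0
```

arm_command --targets '[[[0,0,0],[0,0,0],85],[[0,0,0],[0,0,0],85],[[0,0,0],[0,0,0],85],[[0,0,0],[0,0,0],85],[[0,0,0],[0,0,0],85],[[0,0,0],[0,0,0],85],[[0,0,0],[0,0,0],85],[[0,0,0],[0,0,0],85]]'

```text
clock: 23.05
ee_pos: [0.4636, 0.0063, 0.2366]
eef_rot: [0.0, 0.771, -0.637, 0.0]
wrist_force: [-0.0, -0.0, -0.0]
gripper_width: 0.0845
gripper_force: 0.0
```

```bash
python3 - <<'E'
from h import *
from scipy.spatial.transform import Rotation as R
o=bot.get_obs(); q=o["eef_rot"]; M=R.from_quat([*q[1:],q[0]]).as_matrix(); print(M.round(3),o["ee_pos"])
print((M.T@(np.array([.464,.0065,.041])-o["ee_pos"])/.75).round(4), (M.T@(np.array([.486,.3,.1])-np.array([.464,.0065,.1]))/.75).round(4))
E
```

```text
[[ 0.188 -0.982  0.   ]
 [-0.982 -0.188 -0.   ]
 [ 0.    -0.    -1.   ]] [0.46357362 0.00630017 0.23658342]
[-2.000e-04 -6.000e-04  2.608e-01] [-0.3789 -0.1023 -0.    ]
```

arm_command --targets '[[[0,0,0.0333],[0,0,0],85],[[0,0,0.0333],[0,0,0],85],[[0,0,0.0333],[0,0,0],85],[[0,0,0.0333],[0,0,0],85],[[0,0,0.0333],[0,0,0],85],[[0,0,0.0333],[0,0,0],85],[[0,0,0],[0,0,0],85],[[0,0,0],[0,0,0],85]]'

```text
clock: 23.85
ee_pos: [0.4638, 0.0061, 0.0874]
eef_rot: [0.0, 0.771, -0.637, 0.0]
wrist_force: [-0.1, -0.3, 1.3]
gripper_width: 0.0852
gripper_force: 0.0
```

arm_command --targets '[[[0,0,0.0152],[0,0,0],85],[[0,0,0.0152],[0,0,0],85],[[0,0,0.0152],[0,0,0],85],[[0,0,0.0152],[0,0,0],85],[[0,0,0],[0,0,0],85],[[0,0,0],[0,0,0],85],[[0,0,0],[0,0,0],85],[[0,0,0],[0,0,0],85]]'

```text
clock: 24.65
ee_pos: [0.464, 0.0064, 0.0418]
eef_rot: [-0.0, 0.771, -0.637, 0.0]
wrist_force: [-0.6, 0.3, -1.0]
gripper_width: 0.0851
gripper_force: 0.0
```

arm_command --targets '[[[0,0,0],[0,0,0],60],[[0,0,0],[0,0,0],54],[[0,0,0],[0,0,0],50],[[0,0,0],[0,0,0],46],[[0,0,0],[0,0,0],42],[[0,0,0],[0,0,0],42],[[0,0,0],[0,0,0],42],[[0,0,0],[0,0,0],42]]' --grip_force 60

```text
clock: 25.45
ee_pos: [0.4641, 0.0064, 0.0419]
eef_rot: [-0.0, 0.771, -0.637, 0.0]
wrist_force: [-1.1, 1.6, 6.6]
gripper_width: 0.0491
gripper_force: 62.0
```

arm_command --targets '[[[0,0,-0.01],[0,0,0],42],[[0,0,-0.028],[0,0,0],42],[[0,0,-0.028],[0,0,0],42],[[0,0,-0.028],[0,0,0],42],[[0,0,-0.028],[0,0,0],42],[[0,0,-0.028],[0,0,0],42],[[0,0,-0.028],[0,0,0],42],[[0,0,0],[0,0,0],42]]'

```text
clock: 26.25
ee_pos: [0.4644, 0.0064, 0.177]
eef_rot: [-0.001, 0.771, -0.637, 0.001]
wrist_force: [-0.0, 0.0, -3.1]
gripper_width: 0.0492
gripper_force: 62.9
```

arm_command --targets '[[[-0.03,-0.008,0],[0,0,0],42],[[-0.0541,-0.0146,0],[0,0,0],42],[[-0.0541,-0.0146,0],[0,0,0],42],[[-0.0541,-0.0146,0],[0,0,0],42],[[-0.0541,-0.0146,0],[0,0,0],42],[[-0.0541,-0.0146,0],[0,0,0],42],[[-0.0484,-0.0133,0],[0,0,0],42],[[-0.03,-0.008,0],[0,0,0],42]]'

```text
clock: 27.05
ee_pos: [0.4844, 0.3019, 0.1715]
eef_rot: [0.002, 0.771, -0.637, -0.001]
wrist_force: [0.6, -0.7, -2.3]
gripper_width: 0.0491
gripper_force: 62.8
```

arm_command --targets '[[[0,0,0],[0,0,0],42],[[0,0,0],[0,0,0],42],[[0,0,0],[0,0,0],42],[[0,0,0],[0,0,0],42],[[0,0,0],[0,0,0],42],[[0,0,0],[0,0,0],42],[[0,0,0],[0,0,0],42],[[0,0,0],[0,0,0],42]]'

```text
clock: 27.85
ee_pos: [0.4856, 0.2997, 0.1747]
eef_rot: [-0.0, 0.771, -0.637, 0.0]
wrist_force: [-0.8, -0.2, -3.2]
gripper_width: 0.0492
gripper_force: 62.9
```

arm_command --targets '[[[0,0,0.0285],[0,0,0],42],[[0,0,0.0285],[0,0,0],42],[[0,0,0.0285],[0,0,0],42],[[0,0,0.0285],[0,0,0],42],[[0,0,0.0285],[0,0,0],42],[[0,0,0.02],[0,0,0],42],[[0,0,0.0085],[0,0,0],42],[[0,0,0],[0,0,0],42]]'

```text
clock: 28.65
ee_pos: [0.4854, 0.2996, 0.0457]
eef_rot: [0.001, 0.771, -0.637, 0.0]
wrist_force: [-0.2, -0.5, -1.8]
gripper_width: 0.0488
gripper_force: 62.9
```

arm_command --targets '[[[0,0,0],[0,0,0],42],[[0,0,0.0025],[0,0,0],42],[[0,0,0.0025],[0,0,0],42],[[0,0,0.0025],[0,0,0],42],[[0,0,0.0025],[0,0,0],42],[[0,0,0.0025],[0,0,0],42],[[0,0,0.0025],[0,0,0],42],[[0,0,0],[0,0,0],42]]'

```text
clock: 29.45
ee_pos: [0.4854, 0.2996, 0.0347]
eef_rot: [0.0, 0.771, -0.637, -0.0]
wrist_force: [0.8, -0.4, -2.8]
gripper_width: 0.0494
gripper_force: 62.9
```

arm_command --targets '[[[0,0,0.0013],[0,0,0],42],[[0,0,0],[0,0,0],42],[[0,0,0],[0,0,0],42],[[0,0,0],[0,0,0],42],[[0,0,0],[0,0,0],42],[[0,0,0],[0,0,0],42],[[0,0,0],[0,0,0],42],[[0,0,0],[0,0,0],42]]'

```text
clock: 30.25
ee_pos: [0.4856, 0.2998, 0.0341]
eef_rot: [0.0, 0.771, -0.637, 0.0]
wrist_force: [-0.2, 0.2, -2.7]
gripper_width: 0.049
gripper_force: 62.9
```

Contact should be close, so I'll ease down in small steps.

arm_command --targets '[[[0,0,0.0007],[0,0,0],42],[[0,0,0.0007],[0,0,0],42],[[0,0,0],[0,0,0],42],[[0,0,0],[0,0,0],42],[[0,0,0],[0,0,0],42],[[0,0,0],[0,0,0],42],[[0,0,0],[0,0,0],42],[[0,0,0],[0,0,0],42]]'

```text
clock: 31.05
ee_pos: [0.4857, 0.2998, 0.0339]
eef_rot: [-0.0, 0.771, -0.637, 0.0]
wrist_force: [-5.0, -2.4, 6.4]
gripper_width: 0.0493
gripper_force: 63.4
```

arm_command --targets '[[[0,0,0.0007],[0,0,0],42],[[0,0,0.0007],[0,0,0],42],[[0,0,0],[0,0,0],42],[[0,0,0],[0,0,0],42],[[0,0,0],[0,0,0],42],[[0,0,0],[0,0,0],42],[[0,0,0],[0,0,0],42],[[0,0,0],[0,0,0],42]]'

```text
clock: 31.85
ee_pos: [0.4857, 0.2999, 0.0339]
eef_rot: [-0.0, 0.771, -0.637, 0.0]
wrist_force: [-7.3, -3.7, 11.3]
gripper_width: 0.0494
gripper_force: 64.1
```

Seated. I'll release and lift.

arm_command --targets '[[[0,0,-0.001],[0,0,0],42],[[0,0,0],[0,0,0],55],[[0,0,0],[0,0,0],65],[[0,0,0],[0,0,0],75],[[0,0,0],[0,0,0],85],[[0,0,0],[0,0,0],85],[[0,0,0],[0,0,0],85],[[0,0,0],[0,0,0],85]]'

```text
clock: 32.65
ee_pos: [0.4856, 0.2998, 0.0327]
eef_rot: [0.0, 0.771, -0.637, 0.0]
wrist_force: [0.1, 0.2, -0.0]
gripper_width: 0.0848
gripper_force: 0.0
```

arm_command --targets '[[[0,0,-0.01],[0,0,0],85],[[0,0,-0.03],[0,0,0],85],[[0,0,-0.04],[0,0,0],85],[[0,0,-0.05],[0,0,0],85],[[0,0,-0.05],[0,0,0],85],[[0,0,-0.05],[0,0,0],85],[[0,0,0],[0,0,0],85],[[0,0,0],[0,0,0],85]]'

```text
clock: 33.45
ee_pos: [0.4859, 0.3002, 0.207]
eef_rot: [-0.001, 0.771, -0.637, -0.0]
wrist_force: [0.9, -0.2, -1.0]
gripper_width: 0.085
gripper_force: 0.0
```

arm_command --targets '[[[-0.06,0,0],[0,0,0],85],[[-0.06,0,0],[0,0,0],85],[[-0.06,0,0],[0,0,0],85],[[-0.06,0,0],[0,0,0],85],[[0,0,0],[0,0,0],85],[[0,0,0],[0,0,0],85],[[0,0,0],[0,0,0],85],[[0,0,0],[0,0,0],85]]'

```text
clock: 34.25
ee_pos: [0.4523, 0.4756, 0.2056]
eef_rot: [-0.0, 0.77, -0.638, 0.0]
wrist_force: [0.5, -0.1, 0.7]
gripper_width: 0.085
gripper_force: 0.0
```

```bash
python3 - <<'E'
from h import *
c=snap("scene");s=snap("top")
I=np.vstack([cv2.resize(c[0][130:270,195:475],(600,300),interpolation=2),cv2.resize(s[0][170:290,190:470],(600,257),interpolation=2)])
cv2.imwrite("pics/end.png",np.clip(I.astype(float)*1.3,0,255).astype('uint8'))
E
```

```text
(no output)
```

View pics/end.png

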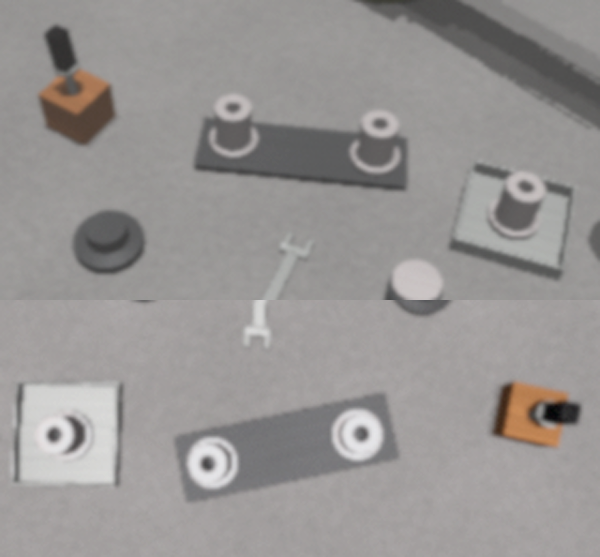

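The picture shows the pin upright in its stand at (65,70), the two sound sleeves still on the plate at (233,125) and (378,140), and the blind sleeve upright in the tray at (518,205). I'll hand the job in.

```bash
python3 -c "
from plant import bot
print(bot.close_job())"
```

```text
the job is handed in; nothing more can be done
None
```

I probed all three bores from left to right and found the middle sleeve blind; it now stands upright in the tray, the pin is back upright in its stand, and the job is handed in (no verdict was returned).

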